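# Send the finished gift box through the swing gate

## Task

On the jewellery table a wooden two-lane rack holds a mustard-yellow and a teal gift box, each waiting in its own lane in front of a coral swing gate. The mustard order is ready: push that box along its lane, without lifting it off the lane floor, through its gate and on into the pen behind it, far enough that the gate falls fully shut behind it. Leave the teal box where it is, with its gate shut.

Things in the scene. Friction and masses are not known exactly. Their poses are not given: they have to be found in the camera images.
- rack: Fixed open-topped wooden rack, 350 x 180 mm. Origin on the table under the middle of the gate line; x = pushing direction (away from robot), y left. Spans x -155 to +195 mm, front end open. Lane floors 8 mm, walls 30 mm above the table. Two lanes along x, 74 mm wide, centred at y = +43 and -43 mm; gates at x = 0, nothing above them; pens with lilac mats behind, end wall's inner face at x = 185 mm.
- mustard_box_centre (a point): Centre (half-way up) of the mustard-yellow gift box, 56 x 56 mm, 34 mm tall, about 0.1 kg, white ring mark on the lid; loose, standing on the floor of either lane about 60 mm before the gate line (top 42 mm above the table). Axes along its sides, z up.
- teal_box_centre (a point): Centre (half-way up) of the teal gift box, the same in size and build, loose, in the other lane; to be left alone.
- gate_left (a joint): Angle (rad) of the left lane's coral gate: 0 shut, opens to 1.6 towards +x of the rack only. Leaf 5 mm thick, 12 to 40 mm above the table, on an upright pin at x = 0, y = +80 mm (lane's left wall); it reaches 68 mm from the pin, so anything nearer than that behind the gate line props it open. A weak spring (about 1 N at the tip) swings it shut when free.
- gate_right (a joint): The same for the right lane (y = -43 mm); hinge pin at y = -6 mm.

How it is judged:
By the outcome, as a careful person would: the job done as asked, in the order asked, and still so for the second after the job is handed in, with the robot touching nothing.
It also fails if it takes over 35 s, if anything falls off the work surface, if the arm or the gripper's body presses on something with over 40 N, if the wrist force passes 120 N, or if a joint passes its speed limit or range.

## Robot

A 6-joint arm with a two-finger parallel gripper is mounted at the origin on the work surface. World frame = base frame: x ahead of the robot, y to its left, z up, the work surface at z = 0. Lengths are in m, angles in rad, forces in N, time in s.
With the tool pointing down it reaches from about 0.275 to 0.775 m from the base axis. Payload 14.6 kg.
Tool frame: the origin (TCP) lies midway between the tips of the shut fingers; the grasp point (between the pads) lies 19 mm behind it; z points along the fingers, y is the direction in which the jaws open and shut (so a half turn about z gives the same grasp; the last joint's range is limited). The gripper opens to 85 mm and grips with 20 to 120 N. Pads are 22 mm wide; open, the fingers measure 114 mm over their backs; the gripper's body (76 mm by 85 mm) begins 54 mm behind the grasp point. The pads swing forward as they close: fully open they stand 13 mm farther back than shut.
Start: joints at [1.012, 0.263, -0.048, 1.259, 0, 1.415], TCP at [0.206, 0.483, 0.231] pointing down, gripper open.
Joint ranges: [-2.65, 2.65], [-0.89, 1.7], [-1.18, 1.37], [-2.13, 2.11], [-1.35, 1.29], [-3.14, 3.14]. Speed limits (rad/s): [1.89, 1.89, 2.57, 2.79, 3.14, 3.14].

## Interface

Orientations are given as a rotation vector (axis times angle).
In Python, from workcell import env gives the robot as it stands. The module is installed in compiled form; this text tells all that it offers.
- The arm moves only by the tool move_arm, never from a script. Its arguments are lists of equal length, an entry for each row: "slide": the shift along the tool's x, y, z in m, a list of three; "turn": the turn, a rotation vector about the tool's x, y, z in rad, a list of three. In form: {"slide": [[x, y, z], ...], "turn": [[rx, ry, rz], ...]}. A call has 1 to 10 rows; each row is the pose to reach, as a shift and turn from the pose commanded when the call began, along the tool's axes at that moment; what a row does not reach only later rows make up. A row lasts 1/12 s, in which the tool goes at most 41.7 mm and 7.16 degrees, less where a joint would pass 70% of its speed; a pose out of reach is approached as far as the arm can. A call with a gripper value outside its range is refused whole. "jaw" is the finger opening in m, from 0 to 0.0854, set as the call begins (left out, the last holds). The fingers move at their own pace and stop on an object; "newtons" is the grip in N (left out, the last holds). Time passes only in rows, so rows that repeat a pose let the fingers close. It gives the time, the measured TCP pose, the force and the opening at its end, in the units of the state.
- env.sense(): the state, without advancing time (a new reading comes with each control period).
- env.snapshot(name): name is "scene" or "top"; returns the picture (384x512x3 uint8, red, green, blue); there is no depth.
- env.calibration(name): a dict with "fx", "fy", "cx", "cy" (pixels), "k1" (the pictures are not rectified: a ray, as slopes to the right and down, at radius r is drawn at 1 + k1 r^2 times it, then the intrinsics apply), "world_to_cam" (4x4, takes a point from world to camera coordinates). Camera axes: x right, y up, looking along -z (the intrinsics and any distortion apply to the point x, -y, -z); pixel columns grow to the right and rows downward; lengths in m; the calibration is good to about 2 mm. A picture is of the moment at which its call begins. calibration takes no time and is no camera call.
- env.sign_off(): hands the job in, once; it reports no verdict.
The state is a dict: "time": time; "joints": joint angles; "qvel": joint speeds; "tau": joint torques, N m; "ee_pos": TCP position; "eef_rot": TCP orientation; "wrist_force": force on the tool from outside, world axes, zero at the start; "torque": the same for the moment, N m; "finger_gap": finger opening in m.
Only numpy, scipy, OpenCV 4.12 (cv2) and the standard library are available. Lean on these libraries where they do the work, as an engineer would, in place of code of your own. Each camera call takes 0.05 s, during which the arm holds its last target.

## Working session

There is one attempt and no reset: what is moved stays moved. The work goes in short steps, Python scripts to look and compute and a tool call to move; the robot and the scene stay as the last step left them, time stands still between calls to the robot, and variables do not carry over. Pictures are saved under pics/ and viewed, and the job is handed in when it is done.

Besides the shell and the picture viewer there is one more tool, called in YAML: its name, and indented under it one key for each argument. move_arm: Moves the arm, as the interface text tells. Its arguments: {"type":"object","properties":{"slide":{"type":"array"},"turn":{"type":"array"},"jaw":{"type":"number"},"newtons":{"type":"number"}},"required":["slide","turn"]}

```bash
mkdir -p pics; python3 - <<'E'
from workcell import env
import cv2
for n in("scene","top"):
    cv2.imwrite(f"pics/{n}0.png",env.snapshot(n)[:,:,::-1])
    print(env.calibration(n))
print(env.sense())
E
```

```text
{'fx': 400.4349913798656, 'fy': 400.4349913798656, 'cx': 258.48495513988667, 'cy': 190.09425230350158, 'k1': -0.06625026186175535, 'world_to_cam': array([[ 0.19160307,  0.98121221,  0.02260217, -0.1482673 ],
       [-0.59958647,  0.09878821,  0.7941895 ,  0.25804295],
       [ 0.7770356 , -0.1657211 ,  0.60724969, -1.07625812],
       [ 0.        ,  0.        ,  0.        ,  1.        ]])}
{'fx': 359.07497667728114, 'fy': 359.07497667728114, 'cx': 261.14901041966, 'cy': 192.38103340816764, 'k1': -0.028873690633863174, 'world_to_cam': array([[ 0.0110823 , -0.99975687,  0.01906282,  0.0466973 ],
       [ 0.98764475,  0.01392427,  0.15608959, -0.52118359],
       [-0.15631707,  0.01709746,  0.98755893, -0.59738702],
       [ 0.        ,  0.        ,  0.        ,  1.        ]])}
{'time': 0.1, 'joints': array([ 1.01171110e+00,  2.63468534e-01, -4.88442057e-02,  1.25944656e+00,
       -2.00806223e-06,  1.41549930e+00]), 'qvel': array([ 0.00072257, -0.00125028,  0.00237482, -0.001746  ,  0.00090201,
       -0.00061865]), 'tau': array([ 3.66039807e-03, -6.38578820e+01,  3.85063934e+01,  1.00212602e-02,
       -1.15311359e-04,  1.11102756e-05]), 'ee_pos': array([0.20614269, 0.48255975, 0.23088734]), 'eef_rot': array([-6.29901654e-01, -3.07745393e+00,  1.41811277e-03]), 'wrist_force': array([-0.46562553,  0.38632116, -1.00840946]), 'torque': array([0.02169641, 0.03582049, 0.06421865]), 'finger_gap': 0.08515752415987585}
```

View pics/scene0.png

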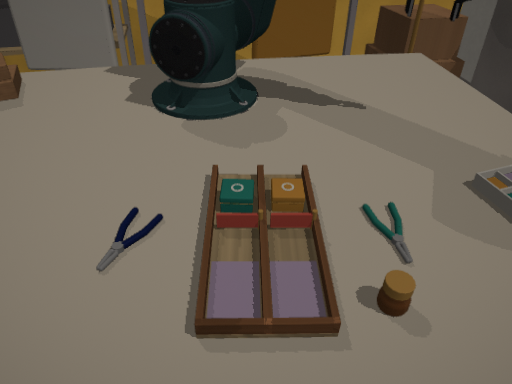

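View pics/top0.png

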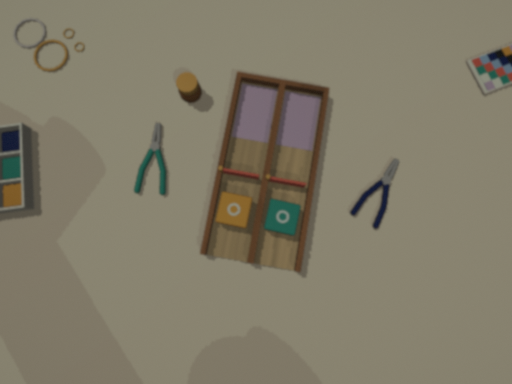

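```bash
python3 - <<'E'
import cv2
im=cv2.imread("pics/top0.png")
c=im[40:290,180:400]
cv2.imwrite("pics/top0c.png",cv2.resize(c,(528,600),interpolation=cv2.INTER_CUBIC))
E
```

```text
(no output)
```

View pics/top0c.png

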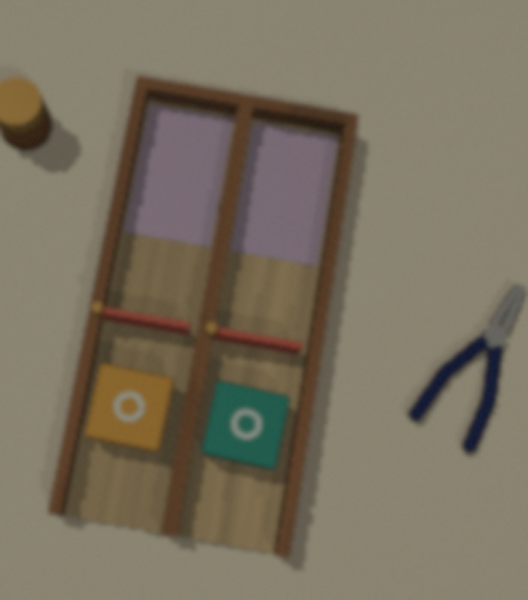

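The top view shows the mustard box in the left lane, with its ring at crop (129,406), and teal in the right lane at (247,424). Both gates are shut. I read the rack's top corners at crop (139,77), (357,115), (50,515) and (284,556).

```bash
cat > h.py <<'E'
import numpy as np, cv2
from workcell import env
from scipy.optimize import least_squares
def back(n,u,v,z):
    c=env.calibration(n);T=np.array(c["world_to_cam"])
    K=np.array([[c["fx"],0,c["cx"]],[0,c["fy"],c["cy"]],[0,0,1]])
    p=cv2.undistortPoints(np.array([[[u,v]]],float),K,np.array([c["k1"],0,0,0.]))[0,0]
    # note: drawn = (1+k1 r^2)*ray -> same as opencv
    d=T[:3,:3].T@np.array([p[0],-p[1],-1]);o=-T[:3,:3].T@T[:3,3]
    return o+d*(z-o[2])/d[2]
E
python3 - <<'E'
from h import *
cp=lambda x,y:(180+(x+.5)/2.4-.5,40+(y+.5)/2.4-.5)
pts=[((139,77),(.195,.09),.03),((357,115),(.195,-.09),.03),((50,515),(-.155,.09),.03),((284,556),(-.155,-.09),.03),((97,308),(0,.08),.04),((211,328),(0,-.006),.04)]
W=np.array([back("top",*cp(*p[0]),p[2])[:2] for p in pts]);R=np.array([p[1] for p in pts])
def f(q):
    c,s=np.cos(q[2]),np.sin(q[2]);return (R@np.array([[c,s],[-s,c]])+q[:2]-W).ravel()
r=least_squares(f,[.5,0,0]);print(r.x,np.round(f(r.x)*1000,1).reshape(-1,2).tolist())
c,s=np.cos(r.x[2]),np.sin(r.x[2])
for n,p in(("must",(129,406)),("teal",(247,424))):
    w=back("top",*cp(*p),.042);d=w[:2]-r.x[:2];print(n,w,c*d[0]+s*d[1],-s*d[0]+c*d[1])
for n,p in(("must",(288,187)),("teal",(237,187.5))):
    w=back("scene",*p,.042);d=w[:2]-r.x[:2];print(n,w,c*d[0]+s*d[1],-s*d[0]+c*d[1])
for p,z in(((203,326),.03),((328,321),.03)): 
    w=back("scene",*p,z);d=w[:2]-r.x[:2];print(w,c*d[0]+s*d[1],-s*d[0]+c*d[1])
# tool rot
import scipy.spatial.transform as t
print(t.Rotation.from_rotvec(env.sense()["eef_rot"]).as_matrix().round(3))
E
```

```text
[ 0.54955771  0.04707159 -0.16841264] [[1.9, 2.5], [0.4, -1.2], [1.1, 3.5], [-1.4, -2.6], [-0.8, -1.4], [-1.3, -0.8]]
must [0.49028769 0.10161367 0.042     ] -0.06757369036635026 0.04383572117728515
teal [0.47819171 0.01508852 0.042     ] -0.06499539737930185 -0.04349277406162255
must [0.49447826 0.1049753  0.042     ] -0.06400588218607656 0.04785220977996408
teal [0.48176957 0.01889776 0.042     ] -0.062106655913479476 -0.039137712368154665
[ 0.73323071 -0.06091089  0.03      ] 0.19917417323095957 -0.07566790996847048
[0.75335108 0.09038667 0.03      ] 0.19364974356596687 0.07686163006594729
[[-0.92   0.393 -0.001]
 [ 0.393  0.92  -0.001]
 [ 0.    -0.001 -1.   ]]
```

move_arm:
  slide:
    - [-0.035,-0.025,0]
    - [-0.07,-0.05,0]
    - [-0.105,-0.076,0]
    - [-0.14,-0.102,0]
    - [-0.175,-0.127,0]
    - [-0.21,-0.152,0]
    - [-0.245,-0.178,0]
    - [-0.28,-0.204,0]
    - [-0.315,-0.23,0]
    - [-0.346,-0.253,0]
  turn:
    - [0,0,-0.024]
    - [0,0,-0.048]
    - [0,0,-0.072]
    - [0,0,-0.096]
    - [0,0,-0.12]
    - [0,0,-0.144]
    - [0,0,-0.168]
    - [0,0,-0.192]
    - [0,0,-0.216]
    - [0,0,-0.235]
  jaw: 0.025
  newtons: 20

```text
time: 0.93
ee_pos: [0.4194, 0.1225, 0.2313]
eef_rot: [0.263, 3.131, 0.0]
wrist_force: [1.2, 0.7, -0.1]
finger_gap: 0.0251
```

move_arm:
  slide:
    - [0,0,0.03]
    - [0,0,0.065]
    - [0,0,0.1]
    - [0,0,0.13]
    - [0,0,0.155]
    - [0,0,0.171]
    - [0,0,0.171]
    - [0,0,0.171]
  turn:
    - [0,0,0]
    - [0,0,0]
    - [0,0,0]
    - [0,0,0]
    - [0,0,0]
    - [0,0,0]
    - [0,0,0]
    - [0,0,0]

```text
time: 1.6
ee_pos: [0.4185, 0.1245, 0.0602]
eef_rot: [-0.265, -3.129, 0.0]
wrist_force: [-0.3, 0.4, 0.2]
finger_gap: 0.0251
```

```bash
python3 - <<'E'
from h import *
print(env.sense()["ee_pos"],env.sense()["wrist_force"])
t=env.snapshot("top")[:,:,::-1];s=env.snapshot("scene")[:,:,::-1]
a=cv2.resize(t[130:290,180:340],(400,400),interpolation=2);b=cv2.resize(s[110:270,180:340],(400,400),interpolation=2)
cv2.imwrite("pics/p1.png",np.hstack([a,b]))
E
```

```text
[0.4184939  0.12446714 0.06015705] [-0.32615425  0.39148652  0.17188419]
```

View pics/p1.png

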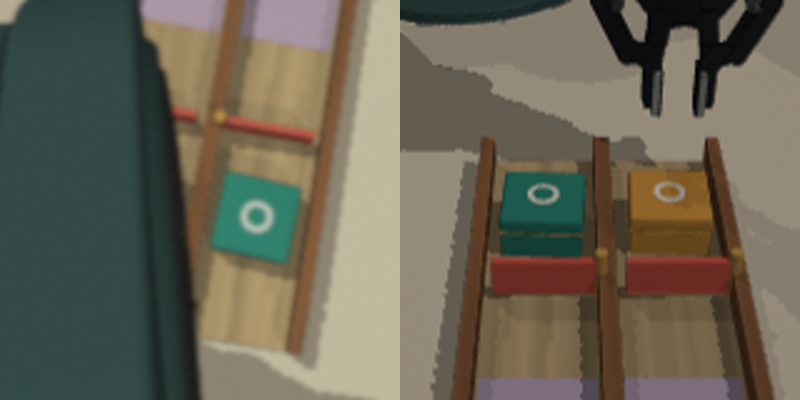

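The left lane, with the box, is at the right of the scene view. The fingertips are at about crop (656,113) and (703,113), slightly to the outer side of the lane. I'll use them to check the camera bias.

```bash
python3 - <<'E'
from h import *
def cp(x,y): return (180+(x-400+.5)/2.5-.5,110+(y+.5)/2.5-.5)
for p,z in(((656,114),.062),((703,114),.062),((669,191),.042),((543,194),.042)): print(back("scene",*cp(*p),z))
s=np.array(back("scene",*cp(669,191),.042))
E
```

```text
[0.42532073 0.11031555 0.062     ]
[0.43064295 0.14425996 0.062     ]
[0.49179023 0.10442715 0.042     ]
[0.48118457 0.01881471 0.042     ]
```

move_arm:
  slide:
    - [0,-0.0055,0]
    - [0,-0.0105,0]
    - [0,-0.0105,0.01]
    - [0,-0.0105,0.02]
    - [0,-0.0105,0.03]
    - [0,-0.0105,0.04]
    - [0,-0.0105,0.04]
    - [0,-0.0105,0.04]
  turn:
    - [0,0,0]
    - [0,0,0]
    - [0,0,0]
    - [0,0,0]
    - [0,0,0]
    - [0,0,0]
    - [0,0,0]
    - [0,0,0]

```text
time: 2.37
ee_pos: [0.4172, 0.1138, 0.0206]
eef_rot: [-0.265, -3.13, 0.0]
wrist_force: [-0.1, 0.2, -0.2]
finger_gap: 0.0253
```

```bash
python3 - <<'E'
from h import *
print(env.sense()["ee_pos"],env.sense()["wrist_force"])
s=env.snapshot("scene")[:,:,::-1]
cv2.imwrite("pics/p2.png",cv2.resize(s[110:250,180:340],(640,560),interpolation=2))
E
```

```text
[0.41719641 0.11382843 0.02061356] [-0.14445744  0.22694451 -0.17278122]
```

View pics/p2.png

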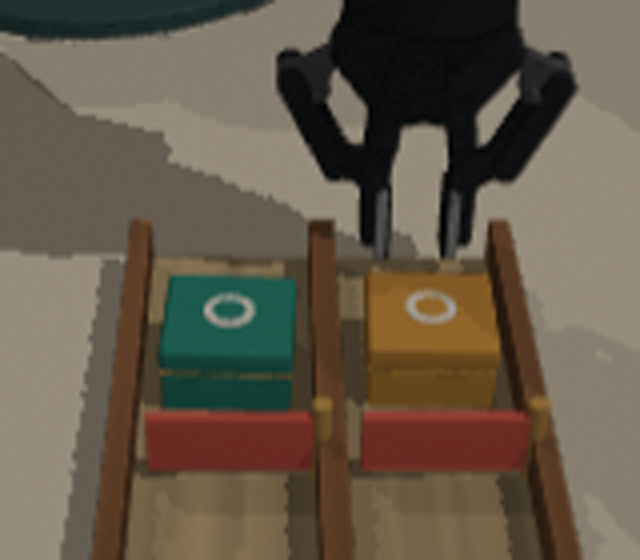

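move_arm:
  slide:
    - [-0.006,0,0]
    - [-0.012,0,0]
    - [-0.018,0,0]
    - [-0.024,0,0]
    - [-0.03,0,0]
    - [-0.035,0,0]
    - [-0.04,0,0]
    - [-0.045,0,0]
    - [-0.05,0,0]
    - [-0.055,0,0]
  turn:
    - [0,0,0]
    - [0,0,0]
    - [0,0,0]
    - [0,0,0]
    - [0,0,0]
    - [0,0,0]
    - [0,0,0]
    - [0,0,0]
    - [0,0,0]
    - [0,0,0]

```text
time: 3.25
ee_pos: [0.4719, 0.1048, 0.0202]
eef_rot: [-0.265, -3.13, 0.0]
wrist_force: [-0.3, 0.4, -0.2]
finger_gap: 0.025
```

move_arm:
  slide:
    - [-0.005,0,0]
    - [-0.01,0,0]
    - [-0.015,0,0]
    - [-0.02,0,0]
    - [-0.025,0,0]
    - [-0.03,0,0]
    - [-0.035,0,0]
    - [-0.04,0,0]
    - [-0.045,0,0]
    - [-0.05,0,0]
  turn:
    - [0,0,0]
    - [0,0,0]
    - [0,0,0]
    - [0,0,0]
    - [0,0,0]
    - [0,0,0]
    - [0,0,0]
    - [0,0,0]
    - [0,0,0]
    - [0,0,0]

```text
time: 4.08
ee_pos: [0.5212, 0.0964, 0.0202]
eef_rot: [-0.265, -3.13, 0.0]
wrist_force: [-2.6, -0.9, 0.7]
finger_gap: 0.0248
```

```bash
python3 - <<'E'
from h import *
print(env.sense()["ee_pos"],env.sense()["wrist_force"])
s=env.snapshot("scene")[:,:,::-1]
cv2.imwrite("pics/p3.png",cv2.resize(s[110:250,180:340],(640,560),interpolation=2))
E
```

```text
[0.52117461 0.09637003 0.02020997] [-2.60281221 -0.90035668  0.7428798 ]
```

View pics/p3.png

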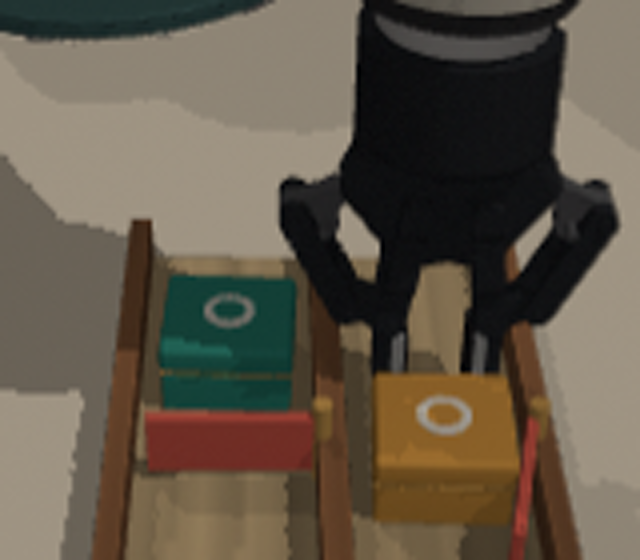

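The box is square in its lane and has swung its gate open to lie along the left wall. Teal hasn't moved and its gate is shut. I'll keep pushing.

move_arm:
  slide:
    - [-0.005,0,0]
    - [-0.01,0,0]
    - [-0.015,0,0]
    - [-0.02,0,0]
    - [-0.025,0,0]
    - [-0.03,0,0]
    - [-0.035,0,0]
    - [-0.04,0,0]
    - [-0.045,0,0]
    - [-0.05,0,0]
  turn:
    - [0,0,0]
    - [0,0,0]
    - [0,0,0]
    - [0,0,0]
    - [0,0,0]
    - [0,0,0]
    - [0,0,0]
    - [0,0,0]
    - [0,0,0]
    - [0,0,0]

```text
time: 4.97
ee_pos: [0.5705, 0.088, 0.0203]
eef_rot: [0.265, 3.13, -0.0]
wrist_force: [-1.6, -0.2, 0.0]
finger_gap: 0.0249
```

```bash
python3 - <<'E'
from h import *
print(env.sense()["ee_pos"],env.sense()["wrist_force"])
s=env.snapshot("scene")[:,:,::-1]
cv2.imwrite("pics/p4.png",cv2.resize(s[140:340,180:340],(480,600),interpolation=2))
E
```

```text
[0.57053995 0.08804206 0.02027674] [-1.59232331 -0.20059851  0.02291069]
```

View pics/p4.png

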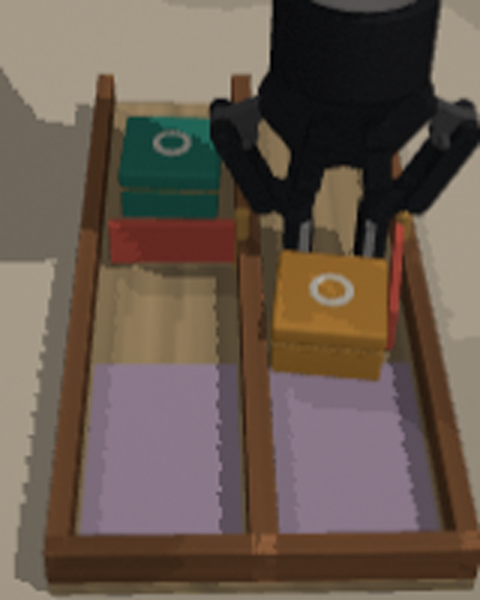

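The box is moving well with only a slight yaw. There are about 75 mm to go.

move_arm:
  slide:
    - [-0.005,0,0]
    - [-0.01,0,0]
    - [-0.015,0,0]
    - [-0.02,0,0]
    - [-0.025,0,0]
    - [-0.03,0,0]
    - [-0.035,0,0]
    - [-0.04,0,0]
    - [-0.045,0,0]
    - [-0.05,0,0]
  turn:
    - [0,0,0]
    - [0,0,0]
    - [0,0,0]
    - [0,0,0]
    - [0,0,0]
    - [0,0,0]
    - [0,0,0]
    - [0,0,0]
    - [0,0,0]
    - [0,0,0]

```text
time: 5.85
ee_pos: [0.6199, 0.0796, 0.0202]
eef_rot: [0.265, 3.13, -0.0]
wrist_force: [-1.9, -0.1, 0.1]
finger_gap: 0.0249
```

move_arm:
  slide:
    - [-0.004,0,0]
    - [-0.008,0,0]
    - [-0.012,0,0]
    - [-0.016,0,0]
    - [-0.019,0,0]
    - [-0.022,0,0]
    - [-0.025,0,0]
    - [-0.025,0,0]
  turn:
    - [0,0,0]
    - [0,0,0]
    - [0,0,0]
    - [0,0,0]
    - [0,0,0]
    - [0,0,0]
    - [0,0,0]
    - [0,0,0]

```text
time: 6.52
ee_pos: [0.6446, 0.0754, 0.0203]
eef_rot: [0.265, 3.13, 0.0]
wrist_force: [-0.2, -0.9, 1.1]
finger_gap: 0.0251
```

```bash
python3 - <<'E'
from h import *
print(env.sense()["ee_pos"],env.sense()["wrist_force"])
s=env.snapshot("scene")[:,:,::-1]
cv2.imwrite("pics/p5.png",cv2.resize(s[140:340,180:340],(480,600),interpolation=2))
E
```

```text
[0.64459083 0.07543167 0.02029625] [-0.16831068 -0.91238033  1.06130842]
```

View pics/p5.png

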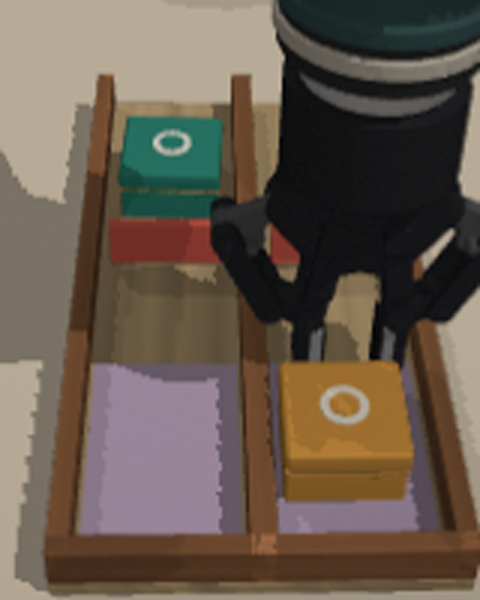

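The box is fully in the pen, and red shows at (285,240), so the gate has already swung shut behind the fingers. I'll back off a little and lift.

move_arm:
  slide:
    - [0.002,0,0]
    - [0.003,0,0]
    - [0.003,0,-0.01]
    - [0.003,0,-0.025]
    - [0.003,0,-0.045]
    - [0.003,0,-0.07]
    - [0.003,0,-0.1]
    - [0.003,0,-0.13]
    - [0.003,0,-0.16]
    - [0.003,0,-0.18]
  turn:
    - [0,0,0]
    - [0,0,0]
    - [0,0,0]
    - [0,0,0]
    - [0,0,0]
    - [0,0,0]
    - [0,0,0]
    - [0,0,0]
    - [0,0,0]
    - [0,0,0]

```text
time: 7.4
ee_pos: [0.6412, 0.0761, 0.2043]
eef_rot: [0.264, 3.127, 0.0]
wrist_force: [1.3, 0.3, 0.8]
finger_gap: 0.0254
```

move_arm:
  slide:
    - [0,0.03,0]
    - [0,0.06,0]
    - [0,0.09,0]
    - [0,0.12,0]
    - [0,0.15,0]
    - [0,0.18,0]
    - [0,0.21,0]
    - [0.02,0.23,0]
    - [0.04,0.25,0]
    - [0.04,0.25,0]
  turn:
    - [0,0,0]
    - [0,0,0]
    - [0,0,0]
    - [0,0,0]
    - [0,0,0]
    - [0,0,0]
    - [0,0,0]
    - [0,0,0]
    - [0,0,0]
    - [0,0,0]

```text
time: 8.23
ee_pos: [0.6408, 0.3332, 0.2012]
eef_rot: [-0.259, -3.131, -0.002]
wrist_force: [-0.1, 0.2, 0.4]
finger_gap: 0.0248
```

```bash
python3 - <<'E'
from h import *
print(env.sense()["ee_pos"],env.sense()["wrist_force"],env.sense()["time"])
t=env.snapshot("top")[:,:,::-1];s=env.snapshot("scene")[:,:,::-1]
a=cv2.resize(t[60:280,190:350],(400,550),interpolation=2);b=cv2.resize(s[140:360,180:340],(400,550),interpolation=2)
cv2.imwrite("pics/p6.png",np.hstack([a,b]))
E
```

```text
[0.64078227 0.33323014 0.20124146] [-0.10068995  0.21300006  0.36270631] 8.2333
```

View pics/p6.png

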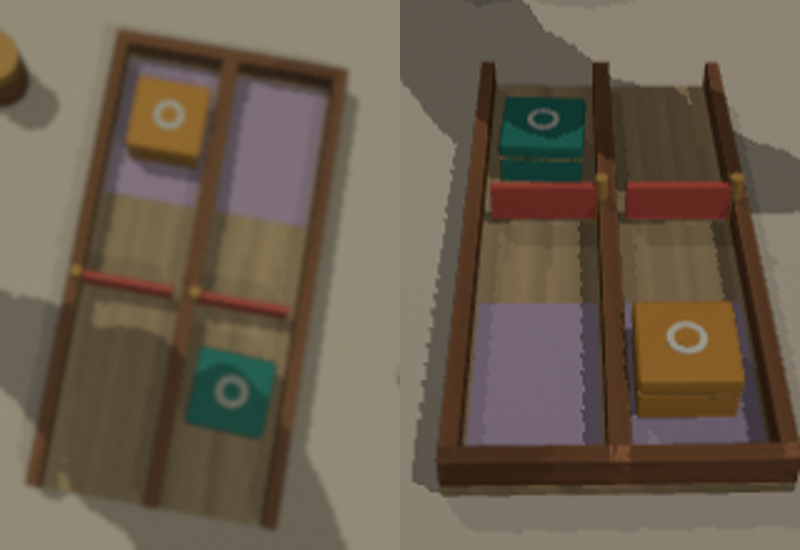

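Both gates are shut: the left one runs straight from (75,270) to (172,291) in the top view. Mustard is in the pen at (168,115), teal is where it started, and the arm is clear.

```bash
python3 -c "
from workcell import env
print(env.sign_off())"
```

```text
the job is handed in; nothing more can be done
None
```

The mustard box is in the pen behind the left gate, and that gate has closed fully behind it. I pushed the box along the lane floor with the fingers partly closed, backed off 3 mm, lifted straight up, moved the arm clear and handed the job in at about 8 s.

- **Gates and boxes:** my last pictures from both cameras show both gates shut. The teal box looks to be where it started.
- **Forces:** the wrist force read about 2.7 N or less at every check during the push.
- **Measurement disagreement:** the two cameras differed by about 3–5 mm. A check against the fingertips showed most of the sideways part was bias in the scene camera, so I used the top camera's rack pose.
- **Move shortfall:** the first sideways move stopped about 1 cm short of where I aimed. I corrected that before lowering into the lane.

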